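Clear the soil bench into tray, oven shelf and spill tray

TASK

Clear the bench after the soil tests: stand the two small glass vials in the divided vial tray, each upright in a compartment of its own, put the two lidded aluminium moisture tins side by side, flat on the perforated steel oven shelf plate, and stand the amber bottle upright in the plain spill tray. Set everything down gently, do not drop it, and leave the glass beaker and the measuring cylinder where they stand.

Things in the scene. Friction and masses are not known exactly. Their poses are not given: they have to be found in the camera images.
- vial_a_mid (a point): one small clear glass vial with a white paper band and a black screw cap, standing upright: body 28 mm across up to 54 mm high, cap 24 mm across, 75 mm tall in all, about 60 g. The two vials are alike and either may go in any compartment. The point is its centre, half-way up, 37.5 mm above its foot; z points up
- vial_b_mid (a point): the other small clear glass vial with a white paper band and a black screw cap, standing upright: body 28 mm across up to 54 mm high, cap 24 mm across, 75 mm tall in all, about 60 g. The two vials are alike and either may go in any compartment. The point is its centre, half-way up, 37.5 mm above its foot; z points up
- tin_a_mid (a point): one round plain aluminium soil-moisture tin with its lid on, standing flat: 54 mm across, 44 mm tall, straight sides, about 90 g. The two tins are alike. The point is its centre, half-way up, 22 mm above its foot; z points up
- tin_b_mid (a point): the other round plain aluminium soil-moisture tin with its lid on, standing flat: 54 mm across, 44 mm tall, straight sides, about 90 g. The two tins are alike. The point is its centre, half-way up, 22 mm above its foot; z points up
- bottle_mid (a point): amber glass bottle with a paper band and a black screw cap, standing upright: body 46 mm across up to 57 mm high, cap 38 mm across, 86 mm tall in all, about 160 g. The point is its centre, half-way up, 43 mm above its foot; z points up
- vial_tray: fixed light grey plastic vial tray, 101 mm along its x by 150 mm along its y, 18 mm tall, floor 4 mm thick, walls 3 mm thick. Six open square compartments of 46 mm, two along x (centres at x = -24.5 and +24.5 mm) by three along y (centres at y = -49, 0 and +49 mm). Origin at the centre of its underside, on the bench; z up. It may stand turned by up to 0.25 rad about z
- oven_shelf: fixed flat plate of steel with a grid of small dark holes (a perforated drying-oven shelf), 130 mm along its x by 190 mm along its y, 10 mm thick, no rim: the tins stand on its top face, 10 mm above the bench. Origin at the centre of its underside; z up. It may stand turned by up to 0.25 rad about z
- spill_tray: fixed plain black plastic tub, low and undivided, with a few ribs on its floor: 125 mm along its x by 155 mm along its y (133 by 163 mm over the rolled rim), 22 mm tall, walls 4 mm and floor 5 mm thick. Origin at the centre of its underside; z up. It may stand turned by up to 0.25 rad about z
- beaker: bystander: empty clear glass beaker, 70 mm across, 92 mm tall, loose, beside the trays. Origin at the centre of its underside; z up. Not to be moved
- cylinder: bystander: slim clear plastic measuring cylinder on a round foot 68 mm across, 174 mm tall, tube 26 mm across, loose and easily tipped, beside the trays. Origin at the centre of its underside; z up. Not to be moved

How it is judged:
By the outcome, as a careful person would: the job done as asked, in the order asked, and still so for the second after the job is handed in, with the robot touching nothing.
It also fails if it takes over 122 s, if anything falls off the work surface, if the arm or the gripper's body presses on something with over 40 N, if the wrist force passes 120 N, or if a joint passes its speed limit or range.

ROBOT

A 6-joint arm with a two-finger parallel gripper is mounted at the origin on the work surface. World frame = base frame: x ahead of the robot, y to its left, z up, the work surface at z = 0. Lengths are in mm, angles in rad, forces in N, time in s.
With the tool pointing down it reaches from about 275 to 750 mm from the base axis. Payload 10.2 kg.
Tool frame: the origin (TCP) lies midway between the tips of the shut fingers; the grasp point (between the pads) lies 19 mm behind it (ctrl.tcp_to_grasp is the z of the grasp point in the tool frame, in mm); z points along the fingers, y is the direction in which the jaws open and shut (so a half turn about z gives the same grasp; the last joint's range is limited). The gripper opens to 85 mm and grips with 20 to 120 N. Pads are 22 mm wide; open, the fingers measure 114 mm over their backs; the gripper's body (76 mm by 85 mm) begins 54 mm behind the grasp point. The pads swing forward as they close: fully open they stand 13 mm farther back than shut.
Start: joints at [1.112, 0.313, 1.498, -0, 1.331, -0.223], TCP at [122.664, 510.475, 231.294] pointing down, gripper open.
Joint ranges: [-2.94, 2.94], [-0.97, 2.17], [0.19, 2.56], [-1.23, 4.37], [0.02, 3.11], [-2.88, 2.88]. Speed limits (rad/s): [2.39, 2.39, 3.01, 3.14, 3.14, 3.14].

INTERFACE

Orientations are given as a unit quaternion [w, x, y, z].
In Python, from rig import sensors, capture, order, ctrl gives the robot as it stands. The module is installed in compiled form; this text tells all that it offers.
- The arm moves only by the tool play_rows, never from a script. Its argument "deltas" is a list of rows, each a list of 7 numbers: the shift along the world's x, y, z in units of 40 mm (1.0 is 40 mm), then the turn, a rotation vector about the world's x, y, z in units of 6 degrees (1.0 is 6 degrees), then the opening, from -1 (shut) to 1 (fully open). A call has 1 to 8 rows; each row shifts and turns the commanded pose from where the row before left it; what a row does not reach is not made up. A row lasts 1/12 s, in which the tool goes at most 41.7 mm and 7.16 degrees, less where a joint would pass 70% of its speed; a pose out of reach is approached as far as the arm can. A call is refused whole if a number of a shift passes 1 or a number of a turn 1, either way. A call with a gripper value outside its range is refused whole. The fingers move at their own pace and stop on an object; "squeeze" is the grip in N (left out, the last holds). Time passes only in rows, so rows that do not move let the fingers close. It gives the time, the measured TCP pose, the force and the opening at its end, in the units of the state.
- sensors.sense(): the state, without advancing time (a new reading comes with each control period).
- capture(name): name is "side" or "top" or "wrist"; returns a dict with "pixels" (480x640x3 uint8, red, green, blue), "z_map" (480x640 float32, mm along the optical axis (not along the pixel's ray), 0 where there is no reading), "fx", "fy", "cx", "cy" (pixels), "eye" and "rotation" of the camera in the world; the wrist camera has in their place "tool_from_camera" (4x4, takes a point from camera to tool coordinates, whose origin is the TCP and whose axes are the flange's). Camera axes: x right, y down, z forward; pixel columns grow to the right and rows downward; lengths in mm; the calibration is good to about 2 mm. A picture is of the moment at which its call begins: read the wrist's pose just before it.
- order.finish_job(): hands the job in, once; it reports no verdict.
The state is a dict: "time_s": time; "joints": joint angles; "dq": joint speeds; "tau": joint torques, N m; "eef_pos": TCP position; "ee_rot": TCP orientation; "force": force on the tool from outside, world axes, zero at the start; "wrist_torque": the same for the moment, N m; "grip_width": opening from 0.0 (shut) to 1.0 (fully open).
Only numpy, scipy, OpenCV 4.12 (cv2) and the standard library are available. Lean on these libraries where they do the work, as an engineer would, in place of code of your own. Each camera call takes 0.05 s, during which the arm holds its last target. There are 200 camera calls.

## Working session

There is one attempt and no reset: what is moved stays moved. The work goes in short steps, Python scripts to look and compute and a tool call to move; the robot and the scene stay as the last step left them, time stands still between calls to the robot, and variables do not carry over. Pictures are saved under pics/ and viewed, about 12 in all and at most 16, crops included, and the job is handed in when it is done.

Besides the shell and the picture viewer there is one more tool, called after "Request:" as name(argument=value, ...), one argument or row to a line, values as JSON. play_rows: Moves the arm, as the interface text tells. Its arguments: {"type":"object","properties":{"deltas":{"type":"array","items":{"type":"array","items":{"type":"number"}}},"squeeze":{"type":"number"}},"required":["deltas"]}

```bash
mkdir -p pics; cat > h.py <<'E'
import numpy as np, cv2
from scipy.spatial.transform import Rotation as R
from rig import sensors, capture, order, ctrl
def cam(n):
    s=sensors.sense(); c=capture(n)
    if n=="wrist":
        q=s["ee_rot"]; M=np.eye(4); M[:3,:3]=R.from_quat([q[1],q[2],q[3],q[0]]).as_matrix(); M[:3,3]=s["eef_pos"]
        T=M@np.array(c["tool_from_camera"]); c["rotation"]=T[:3,:3]; c["eye"]=T[:3,3]
    return c
def cloud(c):
    z=c["z_map"]; v,u=np.mgrid[:480,:640]
    P=np.stack([(u-c["cx"])/c["fx"]*z,(v-c["cy"])/c["fy"]*z,z],-1)
    return P@np.array(c["rotation"]).T+np.array(c["eye"])
def plane(c,u,v,zw):  # pixel ray meets height zw
    d=np.array(c["rotation"])@np.array([(u-c["cx"])/c["fx"],(v-c["cy"])/c["fy"],1]); e=np.array(c["eye"])
    return e+d*(zw-e[2])/d[2]
def save(c,n): cv2.imwrite("pics/"+n,c["pixels"][:,:,::-1])
E
python3 - <<'E'
from h import *
s=sensors.sense(); print(s["time_s"],s["ee_rot"],ctrl.tcp_to_grasp,s["grip_width"])
for n in("top","side"):
    c=cam(n); save(c,n+"0.png"); np.save(n+"0.npy",c,allow_pickle=True); print(c["eye"],c["rotation"],c["fx"])
E
```

```text
0.0 [-2.22702640e-04  1.17653392e-01  9.93054505e-01 -6.17022545e-04] -18.700000000000003 1.0012478734546941
[ 423.8308906    18.8718048  1151.06808744] [ 0.03728897 -0.70470234  0.70626096 -0.05656498] 440.80607476806966
[322.89085961 953.51118691 685.32481046] [ 0.05864835 -0.12094844  0.8638608  -0.48546511] 513.4718458503695
```

View pics/top0.png

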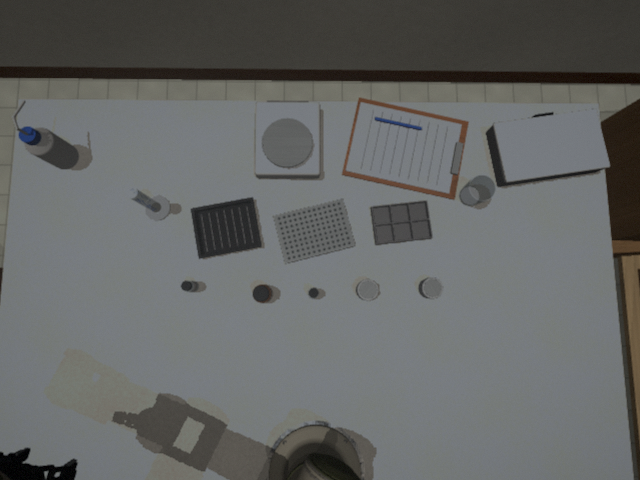

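View pics/side0.png

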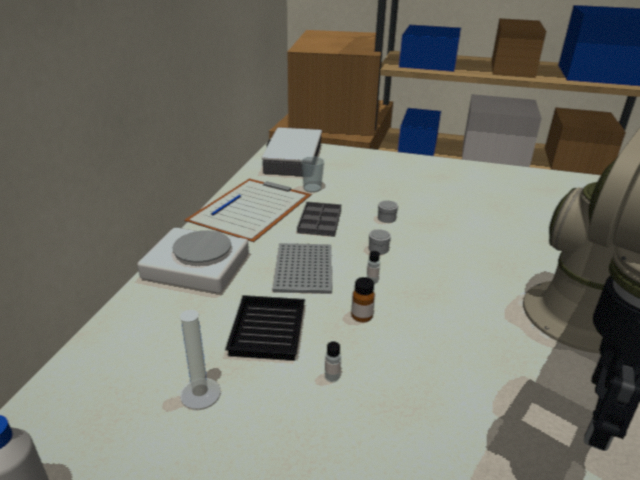

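```bash
python3 - <<'E'
s=open('h.py').read()
s=s.replace("    return c\ndef cloud","    else:\n        q=c['rotation']; c['rotation']=R.from_quat([q[1],q[2],q[3],q[0]]).as_matrix()\n    return c\ndef cloud")
open('h.py','w').write(s)
from h import *
c=cam("top"); P=cloud(c); z=P[:,:,2]
im=c["pixels"][150:320,140:500]; big=cv2.resize(im,None,fx=2.2,fy=2.2,interpolation=cv2.INTER_CUBIC)
cv2.imwrite("pics/topcrop.png",cv2.convertScaleAbs(big[:,:,::-1],alpha=1.5))
print("bench z",np.median(z[330:345,250:450]))
roi=np.zeros(z.shape,bool); roi[170:310,130:500]=1
m=(roi&(z>6)&(z<250)).astype(np.uint8)
n,l,st,ce=cv2.connectedComponentsWithStats(m)
for i in range(1,n):
    if st[i,4]<15: continue
    k=l==i; top=np.percentile(z[k],95); t=k&(z>top-8)
    r=cv2.minAreaRect(P[k][:,:2].astype(np.float32))
    print(ce[i].round(),st[i,4],"top",top.round(1),"topmid",((P[t].max(0)+P[t].min(0))/2).round(1),"mean",P[t].mean(0).round(1),"rect",np.round(r[0],1),np.round(r[1],1),round(r[2],1))
E
```

```text
bench z 0.22487335391474517
[288. 173.] 512 top 51.9 topmid [745.4  68.9  49.4] mean [745.4  69.5  48.7] rect [744.9  68.6] [ 13.3 168.1] 0.4
[455. 172.] 33 top 14.2 topmid [ 758.7 -378.9   10.8] mean [ 759.  -377.8   10.6] rect [ 758.9 -378.9] [10.6 25. ] 2.8
[497. 176.] 61 top 30.3 topmid [ 743.6 -489.4   28.4] mean [ 747.4 -489.5   27.5] rect [ 742.3 -490.3] [42.7  5.5] 5.2
[479. 189.] 768 top 92.4 topmid [ 696.  -417.7   90.4] mean [ 697.1 -419.1   90.3] rect [ 695.9 -417.8] [66.9 69.7] 1.3
[150. 202.] 601 top 174.9 topmid [661.7 408.6 173.1] mean [661.8 408.3 173.9] rect [660.9 411.3] [59.5 65.5] 55.3
[224. 226.] 868 top 25.2 topmid [606.8 228.   22.8] mean [605.9 229.2  22. ] rect [606.3 230.8] [133.5 168.8] 10.8
[314. 230.] 3444 top 13.7 topmid [599.7  -0.6  11.9] mean [599.3   0.9  10.2] rect [600.3   0. ] [130.4 190. ] 14.4
[402. 221.] 681 top 20.4 topmid [ 621.9 -229.1   18.2] mean [ 623.  -231.3   17.2] rect [ 622.3 -229.2] [101.8 151.3] 6.6
[235. 215.] 22 top 9.4 topmid [638.9 209.    8.3] mean [639.4 208.6   7.2] rect [639.6 207.1] [13.4 25.7] 46.4
[243. 232.] 21 top 9.1
[... 191 characters left out ...]
9] 68.1
[210. 246.] 24 top 10.0 topmid [556.8 270.7   8.3] mean [557.7 271.8   7.4] rect [558.3 271.8] [14.5 24.8] 33.9
[431. 287.] 415 top 47.5 topmid [ 449.8 -295.9   44.5] mean [ 449.4 -295.9   44.2] rect [ 449.9 -297.1] [53.2 56.2] 16.5
[367. 289.] 372 top 47.6 topmid [ 445.4 -133.8   44.7] mean [ 445.3 -133.2   44.3] rect [ 445.4 -133.2] [52.9 49.9] 89.8
[190. 285.] 163 top 77.1 topmid [455.8 310.5  74.7] mean [455.7 309.9  74.9] rect [455.4 308.4] [24.6 25.9] 53.8
[263. 293.] 298 top 88.7 topmid [437.1 129.2  86.1] mean [436.8 129.4  86.1] rect [436.3 127.6] [41.8 44.7] 71.6
[313. 292.] 103 top 78.2 topmid [437.9   3.2  74.9] mean [437.9   3.2  75.2] rect [437.7   3.2] [26.5 26.4] 62.7
```

View pics/topcrop.png

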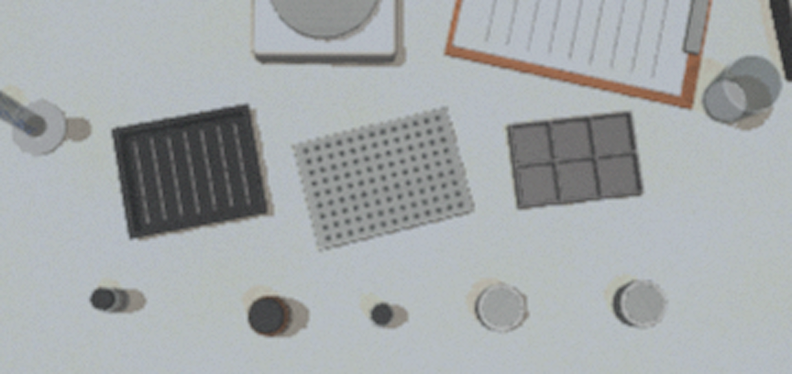

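Request:
play_rows(
  deltas=[
    [0.75, -0.45, -0.2, 0, 0, 0, 1],
    [0.75, -0.45, -0.2, 0, 0, 0, 1],
    [0.75, -0.45, -0.2, 0, 0, 0, 1],
    [0.75, -0.45, -0.2, 0, 0, 0, 1],
    [0.75, -0.45, -0.2, 0, 0, 0, 1],
    [0.75, -0.45, -0.2, 0, 0, 0, 1],
    [0.75, -0.45, -0.2, 0, 0, 0, 1],
    [0.75, -0.45, -0.2, 0, 0, 0, 1],
  ],
  squeeze=25,
)

```text
time_s: 0.82
eef_pos: [363.9, 365.3, 166.8]
ee_rot: [-0.0, 0.118, 0.993, -0.0]
force: [-0.0, 0.6, 0.4]
grip_width: 0.999
```

Request:
play_rows(
  deltas=[
    [0.575, -0.345, -0.23, 0, 0, 0, 1],
    [0.575, -0.345, -0.23, 0, 0, 0, 1],
    [0.575, -0.345, -0.23, 0, 0, 0, 1],
    [0.575, -0.345, -0.23, 0, 0, 0, 1],
    [0, 0, 0, 0, 0, 0, 1],
  ],
)

```text
time_s: 1.23
eef_pos: [457.2, 308.6, 128.5]
ee_rot: [-0.001, 0.119, 0.993, -0.001]
force: [0.0, -0.1, 0.8]
grip_width: 0.999
```

```bash
python3 - <<'E'
from h import *
c=cam("wrist"); save(c,"w1.png"); P=cloud(c); z=P[:,:,2]
print(c["eye"],sensors.sense()["eef_pos"])
k=(z>65)&(z<90)&(np.hypot(P[:,:,0]-456,P[:,:,1]-310)<40); print(k.sum())
if k.sum(): print(((P[k].max(0)+P[k].min(0))/2).round(1),P[k].mean(0).round(1),np.ptp(P[k],axis=0))
E
```

```text
[390.89432922 323.74260292 272.20443404] [455.61627656 309.86611638 129.22173776]
1690
[455.6 310.5  71.5] [454.3 310.7  75.3] [23.71637478 23.79868783 12.99196893]
```

View pics/w1.png

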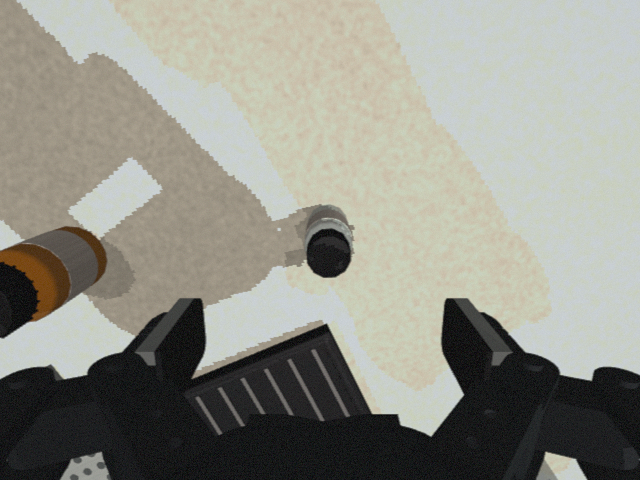

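Request:
play_rows(
  deltas=[
    [0, 0, -0.6, 0, 0, 0, 1],
    [0, 0, -0.6, 0, 0, 0, 1],
    [0, 0, -0.6, 0, 0, 0, 1],
    [0, 0, -0.5, 0, 0, 0, 0.5],
    [0, 0, -0.3, 0, 0, 0, 0.2],
    [0, 0, 0, 0, 0, 0, -0.2],
    [0, 0, 0, 0, 0, 0, -0.6],
    [0, 0, 0, 0, 0, 0, -0.6],
  ],
)

```text
time_s: 1.95
eef_pos: [454.9, 311.9, 27.7]
ee_rot: [0.001, 0.117, 0.993, 0.0]
force: [0.6, 0.1, 0.8]
grip_width: 0.319
```

Request:
play_rows(
  deltas=[
    [0, 0, 0, 0, 0, 0, -1],
    [0, 0, 0, 0, 0, 0, -1],
    [0, 0, 0, 0, 0, 0, -1],
    [0, 0, 0, 0, 0, 0, -1],
  ],
)

```text
time_s: 2.28
eef_pos: [455.2, 311.7, 27.7]
ee_rot: [0.001, 0.118, 0.993, 0.001]
force: [-1.5, 1.8, 6.4]
grip_width: 0.315
```

Request:
play_rows(
  deltas=[
    [0, 0, 0.3, 0, 0, 0, -1],
    [0, 0, 0.6, 0, 0, 0, -1],
    [0, 0, 0.6, 0, 0, 0, -1],
    [0, 0, 0.6, 0, 0, 0, -1],
    [0.1, -0.3, 0.5, 0, 0, 0, -1],
    [0.2, -0.6, 0.2, 0, 0, 0, -1],
    [0.2, -0.8, 0, 0, 0, 0, -1],
    [0.2, -0.8, 0, 0, 0, 0, -1],
  ],
)

```text
time_s: 2.95
eef_pos: [482.9, 210.5, 139.4]
ee_rot: [0.001, 0.117, 0.993, 0.0]
force: [0.9, -0.3, -0.9]
grip_width: 0.318
```

Request:
play_rows(
  deltas=[
    [0.2, -0.8, 0, 0, 0, 0, -1],
    [0.2, -0.8, 0, 0, 0, 0, -1],
    [0.2, -0.8, 0, 0, 0, 0, -1],
    [0.2, -0.8, 0, 0, 0, 0, -1],
    [0.2, -0.8, 0, 0, 0, 0, -1],
    [0.2, -0.8, 0, 0, 0, 0, -1],
    [0.2, -0.8, 0, 0, 0, 0, -1],
    [0.2, -0.8, 0, 0, 0, 0, -1],
  ],
)

```text
time_s: 3.62
eef_pos: [546.7, -46.4, 138.8]
ee_rot: [0.0, 0.118, 0.993, -0.0]
force: [0.5, 0.2, -1.1]
grip_width: 0.318
```

Request:
play_rows(
  deltas=[
    [0.2, -0.85, 0, 0, 0, 0, -1],
    [0.2, -0.85, 0, 0, 0, 0, -1],
    [0.2, -0.85, 0, 0, 0, 0, -1],
    [0.2, -0.85, 0, 0, 0, 0, -1],
    [0.2, -0.85, 0, 0, 0, 0, -1],
    [0.2, -0.75, 0, 0, 0, 0, -1],
    [0.15, -0.6, 0, 0, 0, 0, -1],
    [0.08, -0.3, 0, 0, 0, 0, -1],
  ],
)

```text
time_s: 4.28
eef_pos: [603.7, -283.8, 138.3]
ee_rot: [0.0, 0.119, 0.993, -0.0]
force: [-0.4, 0.0, -0.7]
grip_width: 0.318
```

Request:
play_rows(
  deltas=[
    [0, 0, -0.3, 0, 0, 0, -1],
    [0, 0, -0.5, 0, 0, 0, -1],
    [0, 0, -0.5, 0, 0, 0, -1],
    [0, 0, -0.5, 0, 0, 0, -1],
    [0, 0, -0.3, 0, 0, 0, -1],
    [0, 0, 0, 0, 0, 0, -1],
  ],
)

```text
time_s: 4.78
eef_pos: [602.5, -278.9, 51.2]
ee_rot: [-0.002, 0.117, 0.993, 0.001]
force: [0.1, 0.4, -0.8]
grip_width: 0.318
```

```bash
python3 - <<'E'
from h import *
s=sensors.sense();print(s["eef_pos"],s["force"])
c=cam("wrist"); save(c,"w2.png")
E
```

```text
[ 602.47244987 -278.92771128   51.19039335] [ 0.06215121  0.39713283 -0.78921518]
```

View pics/w2.png

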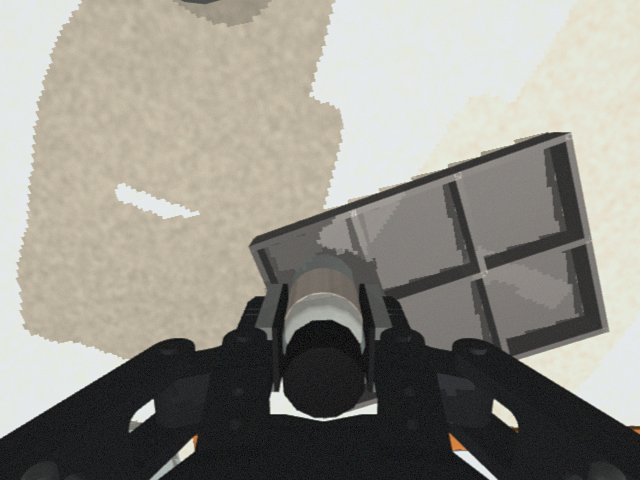

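Request:
play_rows(
  deltas=[
    [0, 0, -0.2, 0, 0, 0, -1],
    [0, 0, -0.15, 0, 0, 0, -1],
    [0, 0, -0.05, 0, 0, 0, -1],
    [0, 0, 0, 0, 0, 0, -1],
    [0, 0, 0, 0, 0, 0, -1],
  ],
)

```text
time_s: 5.25
eef_pos: [604.0, -280.8, 38.8]
ee_rot: [0.0, 0.118, 0.993, -0.0]
force: [-0.7, -0.2, -0.3]
grip_width: 0.317
```

Request:
play_rows(
  deltas=[
    [0, 0, -0.05, 0, 0, 0, -1],
    [0, 0, -0.05, 0, 0, 0, -1],
    [0, 0, -0.03, 0, 0, 0, -1],
    [0, 0, 0, 0, 0, 0, -1],
    [0, 0, 0, 0, 0, 0, -1],
  ],
)

```text
time_s: 5.67
eef_pos: [603.8, -280.7, 33.2]
ee_rot: [-0.0, 0.118, 0.993, 0.0]
force: [-0.3, 0.1, -0.2]
grip_width: 0.322
```

Request:
play_rows(
  deltas=[
    [0, 0, -0.025, 0, 0, 0, -1],
    [0, 0, 0, 0, 0, 0, -1],
    [0, 0, 0, 0, 0, 0, -1],
  ],
)

```text
time_s: 5.92
eef_pos: [603.9, -280.7, 32.3]
ee_rot: [0.0, 0.118, 0.993, 0.0]
force: [-0.9, -0.4, -0.5]
grip_width: 0.316
```

Request:
play_rows(
  deltas=[
    [0, 0, -0.025, 0, 0, 0, -1],
    [0, 0, 0, 0, 0, 0, -1],
    [0, 0, 0, 0, 0, 0, -1],
  ],
)

```text
time_s: 6.17
eef_pos: [604.1, -280.8, 31.7]
ee_rot: [0.0, 0.118, 0.993, -0.0]
force: [-0.1, 0.7, 2.8]
grip_width: 0.319
```

Request:
play_rows(
  deltas=[
    [0, 0, 0, 0, 0, 0, -0.3],
    [0, 0, 0, 0, 0, 0, -0.2],
    [0, 0, 0, 0, 0, 0, 0],
    [0, 0, 0, 0, 0, 0, 0.2],
    [0, 0, 0, 0, 0, 0, 0.2],
    [0, 0, 0.2, 0, 0, 0, 0.2],
    [0, 0, 0.5, 0, 0, 0, 0.2],
    [0, 0, 0.8, 0, 0, 0, 0.2],
  ],
)

```text
time_s: 6.83
eef_pos: [602.6, -279.9, 89.7]
ee_rot: [-0.002, 0.118, 0.993, 0.001]
force: [0.4, 0.3, -0.4]
grip_width: 0.597
```

Request:
play_rows(
  deltas=[
    [0, 0, 0.8, 0, 0, 0, 0.5],
    [-0.1, 0.2, 0.4, 0, 0, 0, 0.5],
    [-0.4, 0.7, 0, 0, 0, 0, 1],
    [-0.45, 0.75, 0, 0, 0, 0, 1],
    [-0.45, 0.75, 0, 0, 0, 0, 1],
    [-0.45, 0.75, 0, 0, 0, 0, 1],
    [-0.45, 0.75, 0, 0, 0, 0, 1],
    [-0.45, 0.75, 0, 0, 0, 0, 1],
  ],
)

```text
time_s: 7.5
eef_pos: [492.8, -93.5, 140.0]
ee_rot: [0.0, 0.118, 0.993, -0.0]
force: [0.1, 0.6, 0.1]
grip_width: 0.999
```

```bash
python3 - <<'E'
from h import *
s=sensors.sense();print(s["eef_pos"],s["force"])
c=cam("top"); P=cloud(c); z=P[:,:,2]
print(z.max())
for x,y,lo,hi in((604,-281,60,90),(438,3,65,90)):
    k=(z>lo)&(z<hi)&(np.hypot(P[:,:,0]-x,P[:,:,1]-y)<35); print(k.sum(), k.any() and (((P[k].max(0)+P[k].min(0))/2).round(1),P[k].mean(0).round(1)))
E
```

```text
[492.84735948 -93.45793022 139.95016346] [0.11614609 0.62708681 0.06819993]
1151.0680874374991
95 (array([ 603.4, -280. ,   71.4]), array([ 603.7, -279.2,   75.7]))
74 (array([437.9,   3.2,  75.1]), array([437.9,   3.2,  75.2]))
```

Request:
play_rows(
  deltas=[
    [-0.4, 0.7, 0, 0, 0, 0, 1],
    [-0.4, 0.7, 0, 0, 0, 0, 1],
    [-0.4, 0.7, 0, 0, 0, 0, 1],
    [-0.2, 0.35, -0.3, 0, 0, 0, 1],
    [0, 0, -0.5, 0, 0, 0, 1],
    [0, 0, -0.4, 0, 0, 0, 1],
    [0, 0, 0, 0, 0, 0, 1],
  ],
)

```text
time_s: 8.13
eef_pos: [436.6, 3.8, 89.7]
ee_rot: [-0.002, 0.117, 0.993, 0.0]
force: [-0.8, -0.3, -0.4]
grip_width: 0.997
```

Request:
play_rows(
  deltas=[
    [0, 0, 0, 0, 0, 0, 1],
  ],
)

```text
time_s: 8.22
eef_pos: [437.9, 3.2, 91.7]
ee_rot: [-0.0, 0.118, 0.993, 0.0]
force: [0.1, -1.0, 0.3]
grip_width: 0.996
```

Aligned on vial 2; descend 64 mm and grasp.

Request:
play_rows(
  deltas=[
    [0, 0, -0.5, 0, 0, 0, 1],
    [0, 0, -0.5, 0, 0, 0, 0.7],
    [0, 0, -0.4, 0, 0, 0, 0.3],
    [0, 0, -0.2, 0, 0, 0, 0],
    [0, 0, 0, 0, 0, 0, -0.2],
    [0, 0, 0, 0, 0, 0, -0.4],
    [0, 0, 0, 0, 0, 0, -0.6],
    [0, 0, 0, 0, 0, 0, -1],
  ],
)

```text
time_s: 8.88
eef_pos: [438.5, 3.1, 28.3]
ee_rot: [0.001, 0.118, 0.993, -0.0]
force: [0.2, 0.5, -0.6]
grip_width: 0.318
```

Request:
play_rows(
  deltas=[
    [0, 0, 0, 0, 0, 0, -1],
    [0, 0, 0, 0, 0, 0, -1],
    [0, 0, 0, 0, 0, 0, -1],
    [0, 0, 0, 0, 0, 0, -1],
  ],
)

```text
time_s: 9.22
eef_pos: [438.5, 3.1, 28.1]
ee_rot: [0.001, 0.118, 0.993, -0.0]
force: [-1.3, 0.3, 6.6]
grip_width: 0.321
```

Request:
play_rows(
  deltas=[
    [0, 0, 0.3, 0, 0, 0, -1],
    [0, 0, 0.6, 0, 0, 0, -1],
    [0, 0, 0.7, 0, 0, 0, -1],
    [0, 0, 0.6, 0, 0, 0, -1],
    [0.2, -0.25, 0.4, 0, 0, 0, -1],
    [0.5, -0.6, 0, 0, 0, 0, -1],
    [0.55, -0.65, 0, 0, 0, 0, -1],
    [0.55, -0.65, 0, 0, 0, 0, -1],
  ],
)

```text
time_s: 9.88
eef_pos: [510.6, -83.7, 131.9]
ee_rot: [0.0, 0.117, 0.993, -0.0]
force: [1.0, 0.0, -1.3]
grip_width: 0.32
```

Request:
play_rows(
  deltas=[
    [0.55, -0.65, 0, 0, 0, 0, -1],
    [0.55, -0.65, 0, 0, 0, 0, -1],
    [0.55, -0.65, 0, 0, 0, 0, -1],
    [0.3, -0.45, 0, 0, 0, 0, -1],
    [0.1, -0.11, -0.3, 0, 0, 0, -1],
    [0, 0, -0.5, 0, 0, 0, -1],
    [0, 0, -0.5, 0, 0, 0, -1],
    [0, 0, -0.3, 0, 0, 0, -1],
  ],
)

```text
time_s: 10.55
eef_pos: [590.5, -182.1, 64.5]
ee_rot: [-0.002, 0.118, 0.993, 0.001]
force: [-1.2, 0.5, -0.8]
grip_width: 0.318
```

Request:
play_rows(
  deltas=[
    [0, 0, -0.3, 0, 0, 0, -1],
    [0, 0, -0.2, 0, 0, 0, -1],
    [0, 0, -0.1, 0, 0, 0, -1],
    [0, 0, 0, 0, 0, 0, -1],
    [0, 0, 0, 0, 0, 0, -1],
  ],
)

```text
time_s: 10.97
eef_pos: [592.2, -183.2, 43.9]
ee_rot: [0.0, 0.118, 0.993, -0.0]
force: [-0.0, -0.2, -0.7]
grip_width: 0.32
```

Position is right on (592.3, −183.3). Lower the last ~12 mm.

Request:
play_rows(
  deltas=[
    [0, 0, -0.1, 0, 0, 0, -1],
    [0, 0, -0.08, 0, 0, 0, -1],
    [0, 0, -0.06, 0, 0, 0, -1],
    [0, 0, -0.03, 0, 0, 0, -1],
    [0, 0, 0, 0, 0, 0, -1],
    [0, 0, 0, 0, 0, 0, -1],
  ],
)

```text
time_s: 11.47
eef_pos: [591.9, -183.2, 32.5]
ee_rot: [0.0, 0.118, 0.993, -0.0]
force: [-0.4, 0.1, -0.5]
grip_width: 0.322
```

Request:
play_rows(
  deltas=[
    [0, 0, -0.025, 0, 0, 0, -1],
    [0, 0, 0, 0, 0, 0, -1],
    [0, 0, 0, 0, 0, 0, -1],
  ],
)

```text
time_s: 11.72
eef_pos: [592.1, -183.2, 32.1]
ee_rot: [0.0, 0.118, 0.993, -0.0]
force: [-0.4, 0.4, 4.9]
grip_width: 0.315
```

Request:
play_rows(
  deltas=[
    [0, 0, 0, 0, 0, 0, -0.3],
    [0, 0, 0, 0, 0, 0, -0.2],
    [0, 0, 0, 0, 0, 0, 0],
    [0, 0, 0, 0, 0, 0, 0.2],
    [0, 0, 0, 0, 0, 0, 0.2],
    [0, 0, 0.2, 0, 0, 0, 0.2],
    [0, 0, 0.5, 0, 0, 0, 0.2],
    [0, 0, 0.8, 0, 0, 0, 0.2],
  ],
)

```text
time_s: 12.38
eef_pos: [590.5, -182.5, 90.1]
ee_rot: [-0.003, 0.118, 0.993, 0.001]
force: [0.6, -0.7, 0.4]
grip_width: 0.594
```

Request:
play_rows(
  deltas=[
    [0, 0, 0.5, 0, 0, 0, 0.5],
    [-0.3, 0.1, 0, 0, 0, -0.5, 0.5],
    [-0.6, 0.2, 0, 0, 0, -1, 1],
    [-0.6, 0.2, 0, 0, 0, -1, 1],
    [-0.6, 0.2, 0, 0, 0, -1, 1],
    [-0.6, 0.2, 0, 0, 0, -1, 1],
    [-0.6, 0.2, 0, 0, 0, -1, 1],
    [-0.37, 0.15, 0, 0, 0, -1, 1],
  ],
)

```text
time_s: 13.05
eef_pos: [443.2, -132.4, 112.0]
ee_rot: [-0.0, 0.445, 0.896, -0.0]
force: [-0.3, 0.4, -0.2]
grip_width: 0.997
```

Request:
play_rows(
  deltas=[
    [0, 0, 0, 0, 0, -1, 1],
    [0, 0, 0, 0, 0, -1, 1],
    [0, 0, 0, 0, 0, -1, 1],
    [0, 0, 0, 0, 0, -0.85, 1],
    [0, 0, 0, 0, 0, 0, 1],
    [0, 0, 0, 0, 0, 0, 1],
  ],
)

```text
time_s: 13.55
eef_pos: [445.2, -133.2, 111.9]
ee_rot: [0.0, 0.612, 0.791, 0.0]
force: [-0.0, -0.6, 1.2]
grip_width: 0.999
```

```bash
python3 - <<'E'
from h import *
s=sensors.sense();print(s["eef_pos"],s["joints"])
q=s["ee_rot"]; print(R.from_quat([q[1],q[2],q[3],q[0]]).as_matrix()[:,1])
w=cam("wrist"); save(w,"w3.png")
for c in (cam("top"),w):
  P=cloud(c); z=P[:,:,2]
  for x,y,r,lo,hi in((604,-281,35,60,90),(592,-183,35,60,90),(445,-133,35,38,60),(450,-296,35,38,60)):
    k=(z>lo)&(z<hi)&(np.hypot(P[:,:,0]-x,P[:,:,1]-y)<r); print(k.sum(), k.any() and (((P[k].max(0)+P[k].min(0))/2).round(1),P[k].mean(0).round(1)))
E
```

```text
[ 445.1698082  -133.19074816  111.92790043] [-5.43699985e-01  3.21356718e-01  1.82957564e+00  2.00997958e-05
  9.90027090e-01 -7.97537903e-01]
[9.67958415e-01 2.51110136e-01 4.54302826e-04]
96 (array([ 604.9, -280.5,   72.9]), array([ 603.6, -279.4,   75.3]))
88 (array([ 590.8, -182.4,   71.2]), array([ 590.1, -181.5,   76. ]))
8 (array([ 422.9, -127. ,   42.8]), array([ 422. , -126.5,   43. ]))
135 (array([ 449.9, -306.6,   44.1]), array([ 450.2, -309.6,   44. ]))
0 False
0 False
6910 (array([ 445.6, -134. ,   43. ]), array([ 445.1, -132.7,   45.1]))
0 False
```

View pics/w3.png

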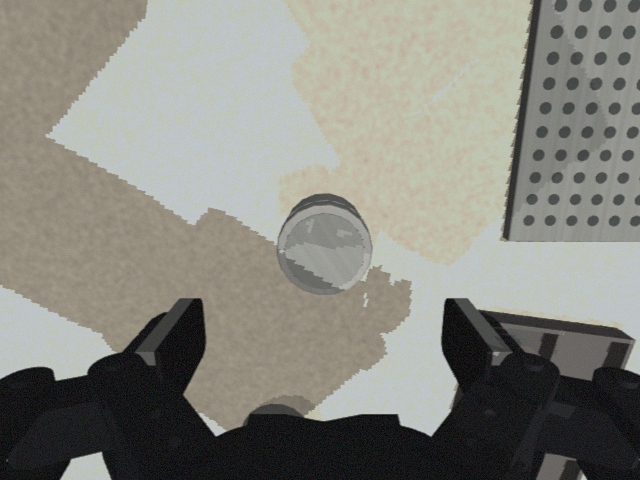

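Request:
play_rows(
  deltas=[
    [0, -0.01, -0.4, 0, 0, 0, 1],
    [0, 0, -0.6, 0, 0, 0, 1],
    [0, 0, -0.6, 0, 0, 0, 1],
    [0, 0, -0.5, 0, 0, 0, 1],
    [0, 0, -0.3, 0, 0, 0, 1],
    [0, 0, -0.1, 0, 0, 0, 0.7],
    [0, 0, 0, 0, 0, 0, 0.4],
    [0, 0, 0, 0, 0, 0, 0.2],
  ],
)

```text
time_s: 14.32
eef_pos: [445.4, -133.7, 12.2]
ee_rot: [0.0, 0.613, 0.79, 0.0]
force: [0.0, -0.3, 1.3]
grip_width: 0.627
```

Request:
play_rows(
  deltas=[
    [0, 0, 0, 0, 0, 0, 0],
    [0, 0, 0, 0, 0, 0, -0.5],
    [0, 0, 0, 0, 0, 0, -1],
    [0, 0, 0, 0, 0, 0, -1],
    [0, 0, 0, 0, 0, 0, -1],
  ],
  squeeze=30,
)

```text
time_s: 14.73
eef_pos: [445.5, -133.7, 12.2]
ee_rot: [0.001, 0.613, 0.79, 0.0]
force: [-1.1, 1.2, 6.8]
grip_width: 0.625
```

Request:
play_rows(
  deltas=[
    [0, 0, 0.2, 0, 0, 0, -1],
    [0, 0, 0.4, 0, 0, 0, -1],
    [0, 0, 0.6, 0, 0, 0, -1],
    [0.2, 0.25, 0.4, 0, 0, 0, -1],
    [0.5, 0.55, 0, 0, 0, 0, -1],
    [0.55, 0.65, 0, 0, 0, 0, -1],
    [0.55, 0.65, 0, 0, 0, 0, -1],
    [0.55, 0.65, 0, 0, 0, 0, -1],
  ],
)

```text
time_s: 15.4
eef_pos: [539.8, -22.2, 76.2]
ee_rot: [0.0, 0.613, 0.79, 0.0]
force: [0.3, -0.4, -0.3]
grip_width: 0.623
```

Request:
play_rows(
  deltas=[
    [0.55, 0.65, 0, 0, 0, 0, -1],
    [0.5, 0.55, 0, 0, 0, 0, -1],
    [0.26, 0.22, -0.2, 0, 0, 0, -1],
    [0, 0, -0.4, 0, 0, 0, -1],
    [0, 0, -0.3, 0, 0, 0, -1],
    [0, 0, -0.1, 0, 0, 0, -1],
    [0, 0, 0, 0, 0, 0, -1],
    [0, 0, 0, 0, 0, 0, -1],
  ],
)

```text
time_s: 16.07
eef_pos: [591.4, 32.8, 36.0]
ee_rot: [0.0, 0.613, 0.79, 0.0]
force: [0.7, -0.0, -0.5]
grip_width: 0.622
```

```bash
python3 - <<'E'
from h import *
w=cam("wrist"); save(w,"w4.png")
E
```

```text
(no output)
```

View pics/w4.png

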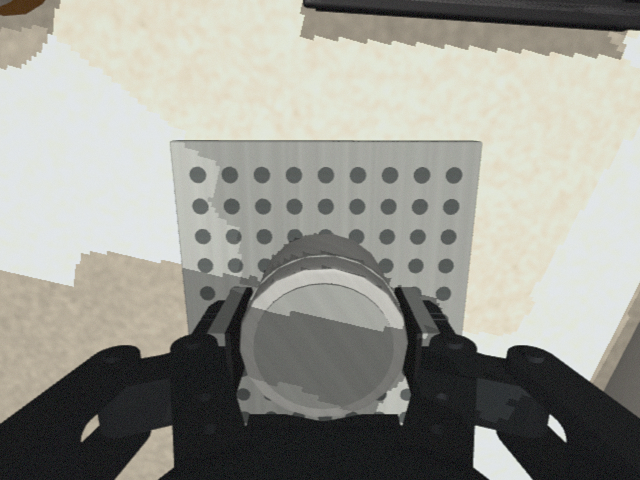

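Tin is centred across the plate (edges at cols 175–480, tin at 325). Lower ~13 mm.

Request:
play_rows(
  deltas=[
    [0, 0, -0.12, 0, 0, 0, -1],
    [0, 0, -0.1, 0, 0, 0, -1],
    [0, 0, -0.06, 0, 0, 0, -1],
    [0, 0, -0.03, 0, 0, 0, -1],
    [0, 0, 0, 0, 0, 0, -1],
    [0, 0, 0, 0, 0, 0, -1],
  ],
)

```text
time_s: 16.62
eef_pos: [591.5, 33.3, 23.1]
ee_rot: [-0.0, 0.613, 0.79, -0.0]
force: [-0.5, -0.9, -0.8]
grip_width: 0.624
```

Request:
play_rows(
  deltas=[
    [0, 0, -0.025, 0, 0, 0, -1],
    [0, 0, 0, 0, 0, 0, -1],
    [0, 0, 0, 0, 0, 0, -1],
  ],
)

```text
time_s: 16.87
eef_pos: [591.6, 33.3, 22.2]
ee_rot: [0.0, 0.613, 0.79, 0.0]
force: [0.9, -0.5, -0.1]
grip_width: 0.621
```

Request:
play_rows(
  deltas=[
    [0, 0, -0.02, 0, 0, 0, -1],
    [0, 0, 0, 0, 0, 0, -1],
    [0, 0, 0, 0, 0, 0, -1],
  ],
)

```text
time_s: 17.12
eef_pos: [591.6, 33.3, 22.2]
ee_rot: [0.0, 0.613, 0.79, 0.0]
force: [-3.0, 0.9, 6.9]
grip_width: 0.623
```

Request:
play_rows(
  deltas=[
    [0, 0, 0, 0, 0, 0, 0.35],
    [0, 0, 0, 0, 0, 0, 0.6],
    [0, 0, 0, 0, 0, 0, 0.9],
    [0, 0, 0, 0, 0, 0, 1],
    [0, 0, 0.2, 0, 0, 0, 1],
    [0, 0, 0.6, 0, 0, 0, 1],
    [0, 0, 0.8, 0, 0, 0, 1],
    [-0.1, -0.2, 0.6, 0, 0, 0, 1],
  ],
)

```text
time_s: 17.78
eef_pos: [588.0, 26.0, 111.8]
ee_rot: [0.001, 0.613, 0.79, 0.001]
force: [-0.4, -0.2, 0.2]
grip_width: 0.998
```

Request:
play_rows(
  deltas=[
    [-0.35, -0.8, 0, 0, 0, 0, 1],
    [-0.35, -0.85, 0, 0, 0, 0, 1],
    [-0.35, -0.85, 0, 0, 0, 0, 1],
    [-0.35, -0.85, 0, 0, 0, 0, 1],
    [-0.35, -0.85, 0, 0, 0, 0, 1],
    [-0.35, -0.85, 0, 0, 0, 0, 1],
    [-0.35, -0.85, 0, 0, 0, 0, 1],
    [-0.35, -0.85, 0, 0, 0, 0, 1],
  ],
)

```text
time_s: 18.45
eef_pos: [474.6, -246.3, 110.0]
ee_rot: [0.0, 0.613, 0.79, -0.0]
force: [0.4, -0.4, -0.2]
grip_width: 1.0
```

Request:
play_rows(
  deltas=[
    [-0.35, -0.8, 0, 0, 0, 0, 1],
    [-0.3, -0.49, 0, 0, 0, 0, 1],
    [0, 0, 0, 0, 0, 0, 1],
    [0, 0, 0, 0, 0, 0, 1],
  ],
)

```text
time_s: 18.78
eef_pos: [449.1, -297.0, 109.7]
ee_rot: [0.0, 0.614, 0.789, 0.0]
force: [1.2, 0.2, -0.2]
grip_width: 0.998
```

```bash
python3 - <<'E'
from h import *
s=sensors.sense();print(s["eef_pos"],s["force"])
for c in (cam("top"),cam("wrist")):
  P=cloud(c); z=P[:,:,2]
  for x,y,r,lo,hi in((592,33,40,40,65),(450,-296,40,36,60)):
    k=(z>lo)&(z<hi)&(np.hypot(P[:,:,0]-x,P[:,:,1]-y)<r); print(k.sum(), k.any() and (((P[k].max(0)+P[k].min(0))/2).round(1),P[k].mean(0).round(1),np.ptp(P[k],axis=0).round()))
E
```

```text
[ 449.08760165 -297.03485349  109.70192152] [ 1.16796596  0.15564877 -0.18534546]
364 (array([590.4,  32.7,  49.9]), array([590.2,  33.2,  53.9]), array([52., 53., 19.]))
166 (array([ 453.7, -289.6,   42.7]), array([ 457.1, -285.6,   43.6]), array([43., 40., 13.]))
0 False
7092 (array([ 449.4, -297.7,   42. ]), array([ 448.9, -296. ,   45. ]), array([53., 54., 12.]))
```

Request:
play_rows(
  deltas=[
    [0, 0, -0.4, 0, 0, 0, 1],
    [0, 0, -0.6, 0, 0, 0, 1],
    [0, 0, -0.6, 0, 0, 0, 1],
    [0, 0, -0.45, 0, 0, 0, 1],
    [0, 0, -0.3, 0, 0, 0, 1],
    [0, 0, -0.1, 0, 0, 0, 0.7],
    [0, 0, 0, 0, 0, 0, 0.4],
    [0, 0, 0, 0, 0, 0, 0.2],
  ],
)

```text
time_s: 19.55
eef_pos: [450.1, -296.0, 12.1]
ee_rot: [0.0, 0.613, 0.79, -0.0]
force: [1.8, -1.0, 0.4]
grip_width: 0.622
```

Request:
play_rows(
  deltas=[
    [0, 0, 0, 0, 0, 0, 0],
    [0, 0, 0, 0, 0, 0, -0.5],
    [0, 0, 0, 0, 0, 0, -1],
    [0, 0, 0, 0, 0, 0, -1],
    [0, 0, 0, 0, 0, 0, -1],
  ],
)

```text
time_s: 19.97
eef_pos: [449.9, -296.5, 12.0]
ee_rot: [0.001, 0.613, 0.79, 0.0]
force: [0.4, 2.9, 5.6]
grip_width: 0.619
```

Request:
play_rows(
  deltas=[
    [0, 0, 0.2, 0, 0, 0, -1],
    [0, 0, 0.5, 0, 0, 0, -1],
    [0, 0, 0.7, 0, 0, 0, -1],
    [0, 0, 0.7, 0, 0, 0, -1],
    [0.1, 0.2, 0.4, 0, 0, 0, -1],
    [0.3, 0.55, 0, 0, 0, 0, -1],
    [0.45, 0.75, 0, 0, 0, 0, -1],
    [0.45, 0.75, 0, 0, 0, 0, -1],
  ],
)

```text
time_s: 20.63
eef_pos: [501.7, -205.7, 112.1]
ee_rot: [0.0, 0.614, 0.79, -0.0]
force: [0.2, 0.0, -1.0]
grip_width: 0.623
```

Request:
play_rows(
  deltas=[
    [0.45, 0.75, 0, 0, 0, 0, -1],
    [0.45, 0.75, 0, 0, 0, 0, -1],
    [0.45, 0.75, 0, 0, 0, 0, -1],
    [0.45, 0.75, 0, 0, 0, 0, -1],
    [0.45, 0.75, 0, 0, 0, 0, -1],
    [0.3, 0.4, -0.1, 0, 0, 0, -1],
    [0.12, 0.19, -0.3, 0, 0, 0, -1],
    [0, 0, -0.4, 0, 0, 0, -1],
  ],
)

```text
time_s: 21.3
eef_pos: [609.2, -31.4, 79.4]
ee_rot: [0.001, 0.612, 0.791, 0.0]
force: [-0.1, -0.0, -1.2]
grip_width: 0.619
```

Request:
play_rows(
  deltas=[
    [0, 0, -0.5, 0, 0, 0, -1],
    [0, 0, -0.4, 0, 0, 0, -1],
    [0, 0, -0.25, 0, 0, 0, -1],
    [0, 0, -0.1, 0, 0, 0, -1],
    [0, 0, 0, 0, 0, 0, -1],
    [0, 0, 0, 0, 0, 0, -1],
  ],
)

```text
time_s: 21.8
eef_pos: [608.5, -33.1, 29.9]
ee_rot: [0.0, 0.613, 0.79, 0.0]
force: [0.0, -0.2, -1.1]
grip_width: 0.624
```

```bash
python3 - <<'E'
from h import *
w=cam("wrist"); save(w,"w5.png")
E
```

```text
(no output)
```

View pics/w5.png

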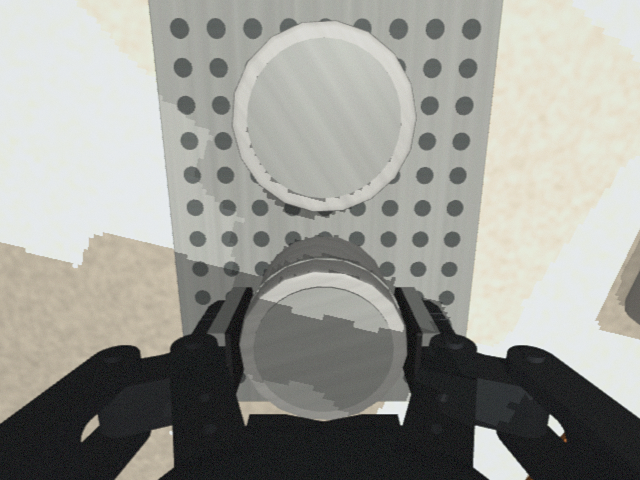

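The first tin (324,115) stands flat on the plate; the second (325,345) is in line with it and clear. Lower it ~8 mm.

Request:
play_rows(
  deltas=[
    [0, 0, -0.08, 0, 0, 0, -1],
    [0, 0, -0.06, 0, 0, 0, -1],
    [0, 0, -0.04, 0, 0, 0, -1],
    [0, 0, 0, 0, 0, 0, -1],
    [0, 0, 0, 0, 0, 0, -1],
  ],
)

```text
time_s: 22.27
eef_pos: [608.3, -32.7, 22.1]
ee_rot: [0.0, 0.613, 0.79, 0.0]
force: [-0.1, -0.3, -1.5]
grip_width: 0.621
```

Request:
play_rows(
  deltas=[
    [0, 0, -0.02, 0, 0, 0, -1],
    [0, 0, 0, 0, 0, 0, -1],
    [0, 0, 0, 0, 0, 0, -1],
  ],
)

```text
time_s: 22.52
eef_pos: [608.3, -32.7, 22.1]
ee_rot: [0.0, 0.613, 0.79, -0.0]
force: [-3.9, 1.6, 6.3]
grip_width: 0.616
```

Request:
play_rows(
  deltas=[
    [0, 0, 0, 0, 0, 0, 0.35],
    [0, 0, 0, 0, 0, 0, 0.6],
    [0, 0, 0, 0, 0, 0, 0.9],
    [0, 0, 0, 0, 0, 0, 1],
    [0, 0, 0.2, 0, 0, 0, 1],
    [0, 0, 0.6, 0, 0, 0, 1],
    [0, 0, 0.9, 0, 0, 0, 1],
    [-0.1, 0.1, 0.9, 0, 0, 0, 1],
  ],
)

```text
time_s: 23.18
eef_pos: [604.1, -29.1, 126.6]
ee_rot: [-0.0, 0.613, 0.79, -0.0]
force: [0.9, -0.2, -0.4]
grip_width: 1.007
```

Request:
play_rows(
  deltas=[
    [-0.5, 0.5, 0, 0, 0, 0, 1],
    [-0.65, 0.6, 0, 0, 0, 0, 1],
    [-0.65, 0.6, 0, 0, 0, 0, 1],
    [-0.65, 0.6, 0, 0, 0, 0, 1],
    [-0.65, 0.6, 0, 0, 0, 0, 1],
    [-0.65, 0.6, 0, 0, 0, 0, 1],
    [-0.43, 0.45, 0, 0, 0, 0, 1],
    [0, 0, 0, 0, 0, 0, 1],
  ],
)

```text
time_s: 23.85
eef_pos: [434.1, 131.8, 125.9]
ee_rot: [-0.001, 0.612, 0.791, -0.0]
force: [0.4, -0.3, -1.0]
grip_width: 1.004
```

Request:
play_rows(
  deltas=[
    [0, 0, 0, 0, 0, 0, 1],
  ],
)

```text
time_s: 23.93
eef_pos: [436.9, 129.9, 126.1]
ee_rot: [0.001, 0.612, 0.791, 0.0]
force: [0.6, 0.7, 0.3]
grip_width: 1.001
```

```bash
python3 - <<'E'
from h import *
s=sensors.sense();print(s["eef_pos"],s["force"])
for c in (cam("top"),cam("wrist")):
  P=cloud(c); z=P[:,:,2]
  for x,y,r,lo,hi in((591,33,34,40,65),(608,-33,34,40,65),(437,129,35,75,95)):
    k=(z>lo)&(z<hi)&(np.hypot(P[:,:,0]-x,P[:,:,1]-y)<r); print(k.sum(), k.any() and (((P[k].max(0)+P[k].min(0))/2).round(1),P[k].mean(0).round(1),np.ptp(P[k],axis=0).round()))
E
```

```text
[436.89427426 129.88472972 126.06667845] [0.63014149 0.73583333 0.26521497]
360 (array([590.5,  32.7,  51. ]), array([590.2,  33.1,  53.7]), array([52., 53., 20.]))
362 (array([608.2, -34.2,  50.2]), array([607. , -33.6,  53.6]), array([54., 51., 20.]))
0 False
6 (array([616.3,  27.3,  54.2]), array([616.2,  27.2,  54.2]), array([2., 3., 2.]))
0 False
4772 (array([437., 129.,  82.]), array([436.4, 131.1,  86.4]), array([39., 40., 14.]))
```

Request:
play_rows(
  deltas=[
    [0, 0, -0.4, 0, 0, 0, 1],
    [0, 0, -0.6, 0, 0, 0, 1],
    [0, 0, -0.6, 0, 0, 0, 1],
    [0, 0, -0.5, 0, 0, 0, 1],
    [0, 0, -0.3, 0, 0, 0, 0.9],
    [0, 0, -0.12, 0, 0, 0, 0.6],
    [0, 0, 0, 0, 0, 0, 0.3],
    [0, 0, 0, 0, 0, 0, 0.1],
  ],
)

```text
time_s: 24.7
eef_pos: [437.8, 128.9, 24.9]
ee_rot: [0.0, 0.613, 0.79, 0.0]
force: [-0.8, -0.5, -0.3]
grip_width: 0.56
```

Request:
play_rows(
  deltas=[
    [0, 0, 0, 0, 0, 0, 0],
    [0, 0, 0, 0, 0, 0, -0.5],
    [0, 0, 0, 0, 0, 0, -1],
    [0, 0, 0, 0, 0, 0, -1],
    [0, 0, 0, 0, 0, 0, -1],
  ],
  squeeze=35,
)

```text
time_s: 25.12
eef_pos: [437.7, 129.2, 25.2]
ee_rot: [0.001, 0.613, 0.79, 0.0]
force: [-0.9, -2.0, 6.4]
grip_width: 0.529
```

Request:
play_rows(
  deltas=[
    [0, 0, 0.2, 0, 0, 0, -1],
    [0, 0, 0.5, 0, 0, 0, -1],
    [0, 0, 0.7, 0, 0, 0, -1],
    [0.1, 0.06, 0.6, 0, 0, 0, -1],
    [0.4, 0.24, 0, 0, 0, 0, -1],
    [0.6, 0.36, 0, 0, 0, 0, -1],
    [0.6, 0.36, 0, 0, 0, 0, -1],
    [0.6, 0.36, 0, 0, 0, 0, -1],
  ],
)

```text
time_s: 25.78
eef_pos: [529.7, 185.3, 105.0]
ee_rot: [-0.0, 0.613, 0.79, -0.0]
force: [0.6, -0.3, -2.2]
grip_width: 0.531
```

Request:
play_rows(
  deltas=[
    [0.6, 0.36, 0, 0, 0, 0, -1],
    [0.6, 0.36, 0, 0, 0, 0, -1],
    [0.5, 0.3, 0, 0, 0, 0, -1],
    [0.2, 0.11, -0.2, 0, 0, 0, -1],
    [0, 0, -0.5, 0, 0, 0, -1],
    [0, 0, -0.5, 0, 0, 0, -1],
    [0, 0, -0.3, 0, 0, 0, -1],
    [0, 0, 0, 0, 0, 0, -1],
  ],
)

```text
time_s: 26.45
eef_pos: [603.3, 229.5, 41.8]
ee_rot: [-0.002, 0.613, 0.79, -0.002]
force: [-0.5, 0.6, -1.9]
grip_width: 0.529
```

Request:
play_rows(
  deltas=[
    [0, 0, 0, 0, 0, 0, -1],
    [0, 0, 0, 0, 0, 0, -1],
  ],
)

```text
time_s: 26.62
eef_pos: [605.7, 229.8, 45.9]
ee_rot: [0.001, 0.613, 0.79, 0.001]
force: [-0.3, -0.8, -2.0]
grip_width: 0.533
```

```bash
python3 - <<'E'
from h import *
w=cam("wrist"); save(w,"w6.png")
E
```

```text
(no output)
```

View pics/w6.png

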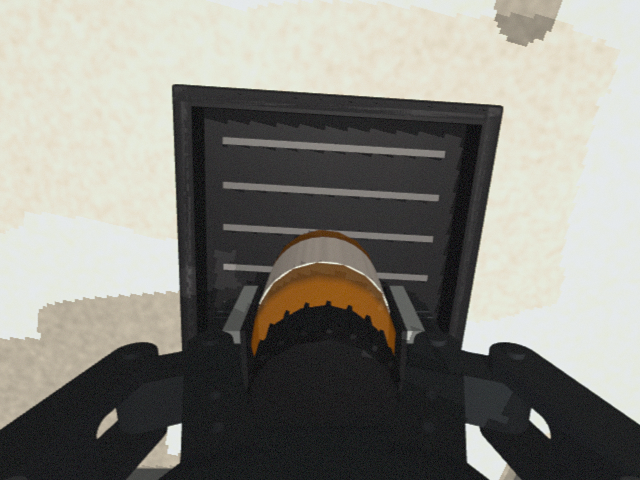

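Request:
play_rows(
  deltas=[
    [0, 0, -0.12, 0, 0, 0, -1],
    [0, 0, -0.1, 0, 0, 0, -1],
    [0, 0, -0.05, 0, 0, 0, -1],
    [0, 0, -0.03, 0, 0, 0, -1],
    [0, 0, 0, 0, 0, 0, -1],
    [0, 0, 0, 0, 0, 0, -1],
  ],
)

```text
time_s: 27.17
eef_pos: [605.1, 229.7, 32.5]
ee_rot: [-0.0, 0.613, 0.79, -0.0]
force: [0.1, 0.5, -2.2]
grip_width: 0.53
```

Request:
play_rows(
  deltas=[
    [0, 0, -0.025, 0, 0, 0, -1],
    [0, 0, 0, 0, 0, 0, -1],
    [0, 0, 0, 0, 0, 0, -1],
  ],
)

```text
time_s: 27.42
eef_pos: [605.1, 229.7, 31.5]
ee_rot: [0.0, 0.613, 0.79, 0.0]
force: [0.2, 0.1, -1.8]
grip_width: 0.531
```

Request:
play_rows(
  deltas=[
    [0, 0, -0.02, 0, 0, 0, -1],
    [0, 0, 0, 0, 0, 0, -1],
    [0, 0, 0, 0, 0, 0, -1],
  ],
)

```text
time_s: 27.67
eef_pos: [605.0, 229.7, 30.6]
ee_rot: [-0.0, 0.613, 0.79, -0.0]
force: [0.1, -0.7, -1.9]
grip_width: 0.529
```

Request:
play_rows(
  deltas=[
    [0, 0, -0.015, 0, 0, 0, -1],
    [0, 0, 0, 0, 0, 0, -1],
    [0, 0, 0, 0, 0, 0, -1],
  ],
)

```text
time_s: 27.92
eef_pos: [605.1, 229.7, 30.1]
ee_rot: [0.0, 0.613, 0.79, -0.0]
force: [0.4, 0.3, -2.2]
grip_width: 0.526
```

Request:
play_rows(
  deltas=[
    [0, 0, -0.02, 0, 0, 0, -1],
    [0, 0, 0, 0, 0, 0, -1],
    [0, 0, 0, 0, 0, 0, -1],
  ],
)

```text
time_s: 28.17
eef_pos: [605.1, 229.7, 29.3]
ee_rot: [0.0, 0.613, 0.79, 0.0]
force: [0.3, -0.2, -0.7]
grip_width: 0.529
```

Request:
play_rows(
  deltas=[
    [0, 0, -0.015, 0, 0, 0, -1],
    [0, 0, 0, 0, 0, 0, -1],
    [0, 0, 0, 0, 0, 0, -1],
  ],
)

```text
time_s: 28.42
eef_pos: [605.2, 229.7, 29.3]
ee_rot: [0.0, 0.613, 0.79, 0.0]
force: [-2.9, -0.9, 5.2]
grip_width: 0.526
```

Contact. Release, lift clear and back off.

Request:
play_rows(
  deltas=[
    [0, 0, 0, 0, 0, 0, 0.15],
    [0, 0, 0, 0, 0, 0, 0.3],
    [0, 0, 0, 0, 0, 0, 0.6],
    [0, 0, 0, 0, 0, 0, 0.7],
    [0, 0, 0.2, 0, 0, 0, 0.7],
    [0, 0, 0.6, 0, 0, 0, 0.7],
    [0, 0, 0.9, 0, 0, 0, 0.7],
    [0, 0, 0.9, 0, 0, 0, 0.7],
  ],
)

```text
time_s: 29.08
eef_pos: [604.6, 229.6, 133.9]
ee_rot: [-0.001, 0.613, 0.79, -0.001]
force: [0.4, 0.1, 1.9]
grip_width: 0.849
```

Request:
play_rows(
  deltas=[
    [-0.2, -0.1, 0.6, 0, 0, 0, 0.7],
    [-0.7, -0.3, 0.3, 0, 0, 0, 0.7],
    [-0.8, -0.3, 0, 0, 0, 0, 0.7],
    [-0.8, -0.3, 0, 0, 0, 0, 0.7],
    [-0.8, -0.3, 0, 0, 0, 0, 0.7],
    [-0.8, -0.3, 0, 0, 0, 0, 0.7],
    [-0.5, -0.2, 0, 0, 0, 0, 0.7],
    [0, 0, 0, 0, 0, 0, 0.7],
  ],
)

```text
time_s: 29.75
eef_pos: [418.1, 157.0, 169.4]
ee_rot: [-0.0, 0.613, 0.79, -0.0]
force: [0.1, -0.3, -0.5]
grip_width: 0.85
```

```bash
python3 - <<'E'
from h import *
s=sensors.sense();print(s["time_s"],s["eef_pos"],s["force"])
t=cam("top"); P=cloud(t); z=P[:,:,2]
for n,x,y,r,lo,hi in(("v1",604,-281,25,60,90),("v2",592,-183,25,60,90),("tA",591,33,34,40,65),("tB",608,-33,34,40,65),("bot",606,230,40,75,105),("beaker",696,-418,45,80,100),("cyl",662,408,45,160,180)):
    k=(z>lo)&(z<hi)&(np.hypot(P[:,:,0]-x,P[:,:,1]-y)<r); print(n,k.sum(), k.any() and (((P[k].max(0)+P[k].min(0))/2).round(1),np.percentile(P[k][:,2],90).round(1)))
c=cam("side"); im=c["pixels"][130:420,120:420]; cv2.imwrite("pics/side_end.png",cv2.resize(im,None,fx=2,fy=2)[:,:,::-1]); save(t,"top_end.png")
E
```

```text
29.75 [418.09284554 156.98967748 169.38547937] [ 0.12811784 -0.27698606 -0.49345729]
v1 93 (array([ 603.6, -280.5,   73. ]), np.float64(81.2))
v2 87 (array([ 590.8, -181.7,   71.5]), np.float64(80.8))
tA 368 (array([590.5,  32.9,  50.3]), np.float64(56.8))
tB 362 (array([607.9, -34.3,  51.4]), np.float64(56.6))
bot 207 (array([604. , 230. ,  85.6]), np.float64(92.8))
beaker 199 (array([ 695.8, -417.4,   89.1]), np.float64(93.6))
cyl 142 (array([662. , 412.8, 169.6]), np.float64(176.3))
```

View pics/side_end.png

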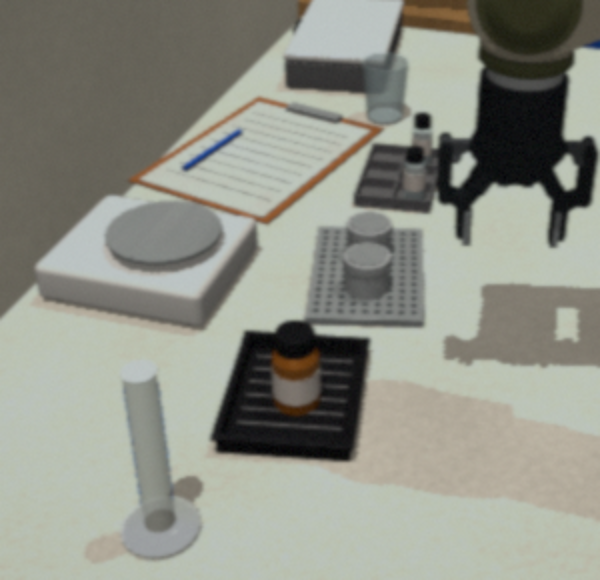

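The final picture shows both vials upright in separate compartments, the tins flat side by side, and the bottle upright in the tub. The beaker and cylinder are where they were.

```bash
python3 -c "
from rig import order; print(order.finish_job())"
```

```text
the job is handed in; nothing more can be done
None
```

I did the job in the order asked and handed it in after about 30 s of robot time. It reports no verdict.

- **Vials:** both stand upright, each in its own compartment of the vial tray, at about (603.6, -280.5) and (591, -182) mm.
- **Tins:** both lie flat, side by side across the oven shelf, with their centres about 69 mm apart and lid tops at about 54 mm.
- **Bottle:** it stands upright near the middle of the spill tray. It touched down about 1 mm lower than the nominal floor height, within calibration error.

Each item was lowered in steps of 1 mm or less until the wrist force showed contact, about 3 to 7 N, before I let go.

My last top-camera check and side picture showed everything upright and in place, with the gripper well clear. The beaker measured within 0.5 mm of where it started. The cylinder's first and last readings were 4 mm apart, (661.7, 408.6) and (662.0, 412.8) mm. They came from different height bands, and the arm never came near it. No check failed.

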